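Close the gassing chamber and hold the gas charger on its nipple

ROBOT

A 7-joint arm with a two-finger parallel gripper is mounted at the origin on the work surface; the furniture and walls round the work are solid. World frame = base frame: x ahead of the robot, y to its left, z up, the work surface at z = 0. Lengths are in m, angles in rad, forces in N, time in s.
With the tool pointing down it reaches from about 0.425 to 0.925 m from the base axis. Payload 6.8 kg.
Tool frame: the origin (TCP) lies at the very end of the fingers, on their centre line; the grasp point (between the pads) lies 19 mm behind it; z points along the fingers, y is the line along which they close (so a half turn about z gives the same grasp; the last joint's range is limited). The gripper opens to 85 mm and grips with 20 to 120 N. Pads are 22 mm wide; open, the fingers measure 114 mm over their backs; the gripper's body (76 mm by 85 mm) begins 54 mm behind the grasp point. The pads swing forward as they close: fully open they stand 13 mm farther back than shut.
Start: joints at [1.214, 0.477, 0.022, 1.555, -0.011, 1.109, -0.083], TCP at [0.166, -0.654, 0.231] pointing down, gripper open.
Joint ranges: [-2.96, 2.96], [-0.34, 2.1], [-1.41, 1.46], [0.24, 2.44], [-1.37, 4.51], [0.17, 1.92], [-2.96, 2.96]. Speed limits (rad/s): [2.39, 2.39, 3.14, 3.14, 3.14, 3.14, 3.14].

INTERFACE

Orientations are given as a rotation vector (axis times angle).
In Python, from bench import r gives the robot as it stands.
- The arm moves only by the shell command python3 -m jog 'ROWS' [FORCE]. ROWS is JSON, a list of rows, each an object of numbers: "fingers": the finger opening in m, from 0 to 0.0854; "x", "y", "z": the shift along the tool's x, y, z in m; "rx", "ry", "rz": the turn, a rotation vector about the tool's x, y, z in degrees. In form: [{"fingers": .., "x": .., "y": .., "z": .., "rx": .., "ry": .., "rz": ..}, ...]. A call has 1 to 8 rows; each row shifts and turns the commanded pose from where the row before left it, along the tool's axes as they then stand; what a row does not reach is not made up. A row lasts 1/8 s, in which the tool goes at most 62.5 mm and 10.7 degrees, less where a joint would pass 70% of its speed; a pose out of reach is approached as far as the arm can. A call is refused whole if a number of a shift passes 0.0625 or a number of a turn 10.7, either way. A call with a gripper value outside its range is refused whole. The fingers move at their own pace and stop on an object; FORCE is the grip in N (left out, the last holds). Time passes only in rows, so rows that do not move let the fingers close. It gives the time, the measured TCP pose, the force, the opening and the grip force at its end, in the units of the state.
- r.get_obs(): the state, without advancing time (a new reading comes with each control period).
- r.grab_frame(name): name is "side" or "top"; returns (picture, depth): 384x512x3 uint8, red, green, blue; 384x512 float32, m along the optical axis (not along the pixel's ray), 0 where there is no reading.
- r.get_calibration(name): a dict with "mtx" (3x3 intrinsics, pixels), "extrinsics" (4x4, takes a point from camera to world coordinates). Camera axes: x right, y down, z forward; pixel columns grow to the right and rows downward; lengths in m; the calibration is good to about 2 mm. A picture is of the moment at which its call begins. get_calibration takes no time and is no camera call.
- r.hand_in(): hands the job in; it is judged then, once.
Trained networks look in the newest picture that a camera, given by its name, has taken for a name from the list of things; names that differ only in an ending like _2 or _b are one class to them, and where a whole thing is asked for, a point or a joint stands for the part that bears it (a point fixed in the world has none). Each returns a list of dicts, best first, with "score" (0 to 1); they miss things now and then, are a little off and sometimes report something else, mostly with a low value. They report only what shows in the picture. A call takes as long as a camera call. They do not tell look-alikes from the thing itself.
- r.search_frame(target, camera): "xyz" ([x, y, z] in m, in world coordinates, good to about 4 mm: the middle of the surface that is visible of it).
- r.landmark_of(target, camera): "xyz" ([x, y, z] in m, in world coordinates, good to about 4 mm: a listed point, or the origin of a listed thing).
The state is a dict: "clock": time; "joints": joint angles; "qvel": joint speeds; "tau": joint torques, N m; "tcp_pos": TCP position; "orientation": TCP orientation; "contact_force": force on the tool from outside, world axes, zero at the start; "moment": the same for the moment, N m; "grip_width": finger opening in m; "gripper_force": force on a finger pad.
Only numpy, scipy, OpenCV 4.12 (cv2) and the standard library are available. Lean on these libraries where they do the work, as an engineer would, in place of code of your own. Each camera call takes 0.05 s, during which the arm holds its last target. There are 200 camera calls.

TASK

The culture dish is loaded: first shut the blue lid of the metal chamber completely. Then take the orange gas charger out of its stand, push its coupler squarely onto the tilted brass nipple at the front of the chamber until it snaps on and seats, and keep pushing it in against the valve spring: finish while still gripping and pressing it there. Leave the other things on the bench as they stand.

Things in the scene. Friction and masses are not known exactly. Their poses are not given: they have to be found in the camera images.
- chamber: fixed aluminium box 130 x 150 x 55 mm (x, y, z), open on top under its lid. Origin: centre of its underside, on the bench. Its -x side (front) carries the nipple and faces roughly to the robot; the lid hinges on the top of its +x wall. z up. A grey bracket with the nipple stands on the bench before the front wall, out to x = -120 mm and y = +-25 mm
- lid (a joint): angle of the lid in rad: 0 fully shut, growing as it opens (starts half open, about 0.45 to 0.95). Stiff hinge that stays where it is left (friction about 0.15 N m; the lid weighs 0.15 kg). It is pushed shut from above
- lid_hinge (a point): middle of the lid's hinge line, at chamber x = +65 mm, 55.5 mm above the bench; axes turn with the lid, its -x axis runs from the hinge to the free edge. The blue lid plate is 130 mm long from the hinge, 150 mm wide, 8 mm thick, so when shut its top is 63.5 mm above the bench
- lid_handle (a point): outer end of the black knob (35 mm tall, about 30 mm across) on the lid's outer face, on its middle line, 30 mm from the free edge
- nipple_seat (a point): centre of the steel shoulder disc (diameter 34 mm) at the foot of the brass nipple: chamber x = -100 mm, y = 0, 52 mm above the bench. Its z axis points out along the nipple, which leans 0.35 rad (20 degrees) from vertical towards the chamber's -x side; its y axis is the chamber's y. The coupler is seated when its mouth rim lies flat on this shoulder, both axes in line
- nipple_tip (a point): end of the unpressed valve pin, 32 mm out from nipple_seat along the nipple axis (does not move with the pin). The nipple is a post of diameter 16 mm, 24 mm high above nipple_seat, its tip tapered to 10 mm, with four sprung steel beads standing out to diameter 23 mm at height 16.5 mm, and the sprung valve pin (diameter 6 mm) on top
- valve_pin (a joint): how far the sprung valve pin in the tip of the nipple is pressed in, m: 0 free, about 0.0055 with the coupler fully seated on the shoulder; spring about 1.4 N at the start and 6.3 N when fully seated. When merely snapped on and let go, the coupler backs off and the pin rises to under 0.002. Read with about 1 mm of noise: average it
- charger: loose hand-held gas charger, 118 mm long, 0.15 kg, upright in its stand, mouth down. Origin: centre of the coupler's mouth rim, z along its axis away from the mouth. From the mouth: steel head diameter 34 mm to 40 mm, brass neck diameter 22 mm to 48 mm, orange square grip 30 x 30 mm (sides along its x and y) to 102 mm, green cartridge end diameter 26 mm to 118 mm
- charger_lip (a point): on the charger's axis, 5 mm inside the mouth: here the mouth funnel, 28 mm wide at the rim, has narrowed to a 19.6 mm lip that snaps over the beads of the nipple. Pushing onto them takes about 4 to 10 N with the mouth 18 to 13 mm from the shoulder; from 10 to 5 mm the coupler pulls itself on; 5.5 mm from the shoulder the bore's end meets the valve pin
- stand: fixed grey cup for the charger, diameter 52 mm, 26 mm tall, foot flange 68 mm; inside diameter 42 mm, inner floor 6 mm above the bench. Origin: centre of its underside
- dish: glass petri dish 90 x 90 x 14 mm, lying in the chamber (stays there)
- bib_tap: fixed wall tap with a red lever, sticking out of the back wall above the right rear of the bench; keep the hand and wrist clear of it. It spans 0.30 to 0.41 m above the bench and reaches about 80 mm from its origin towards the robot, 20 mm to either side
- flask: bystander: conical glass flask, 81 x 81 x 120 mm, origin under its centre
- dropper_amber: bystander: amber dropper bottle with black collar, 33 x 33 x 96 mm, origin under its centre
- dropper_blue: bystander: dropper bottle with blue collar, 33 x 33 x 96 mm, origin under its centre
- timer: bystander: wedge-shaped countdown timer, 66 x 60 x 34 mm, origin under its centre
- buffer: bystander: white squeeze bottle, 62 x 62 x 164 mm, origin under its centre
Things that resemble listed ones, but are neither listed nor needed, are in the scene too. What is shaped like the stand but green or red is not meant.

How it is judged:
By the outcome, as a careful person would: the job done as asked, in the order asked, and still so for the second after the job is handed in, while the arm keeps its last pose, push and grip.
It also fails if it takes over 53 s, if anything falls off the work surface, if the arm or the gripper's body presses on something with over 40 N, if the wrist force passes 120 N, or if a joint passes its speed limit or range.

## Working session

There is one attempt and no reset: what is moved stays moved. The work goes in short steps, Python scripts to look and compute and a shell command to move; the robot and the scene stay as the last step left them, time stands still between calls to the robot, and variables do not carry over. Pictures are saved under pics/ and viewed, at most 10 in all, crops included, and the job is handed in when it is done.

```bash
ls; mkdir -p pics
python3 - <<'E'
from bench import r
import cv2,numpy as np
o=r.get_obs()
print({k:np.round(v,3).tolist() for k,v in o.items()})
for c in("side","top"):
    im,d=r.grab_frame(c); cv2.imwrite(f"pics/{c}0.png",im[:,:,::-1]); np.save(f"pics/{c}0d.npy",d)
    for t in("charger","charger_lip","stand","chamber","lid_handle","lid_hinge","nipple_seat","nipple_tip","bib_tap","flask","dropper_amber","dropper_blue","timer","buffer"):
        print(c,t,[(np.round(q["xyz"],3).tolist(),round(q["score"],2)) for q in r.landmark_of(t,c)][:4])
print(r.get_obs()["clock"])
E
```

```text
pics
{'clock': 0.0, 'joints': [1.214, 0.478, 0.022, 1.556, -0.012, 1.109, -0.083], 'qvel': [0.0, -0.001, -0.001, 0.001, -0.001, 0.0, -0.001], 'tau': [0.0, -59.644, 1.608, -28.119, 0.012, 0.009, 0.0], 'tcp_pos': [0.166, -0.654, 0.23], 'orientation': [-3.116, -0.39, 0.001], 'contact_force': [-0.132, 0.104, -0.594], 'moment': [0.008, 0.044, 0.016], 'gripper_force': 0.0, 'grip_width': 0.086}
side charger [([0.506, -0.288, 0.008], 0.96)]
side charger_lip [([0.505, -0.288, 0.01], 0.84)]
side stand [([0.63, -0.314, -0.0], 0.75), ([0.509, -0.284, 0.003], 0.74), ([0.502, -0.174, 0.006], 0.56)]
side chamber [([0.625, 0.088, 0.004], 0.72)]
side lid_handle [([0.648, 0.089, 0.156], 0.88)]
side lid_hinge [([0.508, -0.284, 0.002], 0.68), ([0.688, 0.101, 0.059], 0.59)]
side nipple_seat [([0.525, 0.06, 0.055], 0.63)]
side nipple_tip [([0.517, 0.056, 0.078], 0.61)]
side bib_tap []
side flask [([0.62, 0.327, 0.003], 0.82)]
side dropper_amber [([0.502, 0.359, 0.002], 0.57)]
side dropper_blue [([0.538, 0.315, 0.001], 0.56)]
side timer []
side buffer [([0.788, 0.138, 0.001], 0.84)]
top charger [([0.505, -0.285, 0.003], 0.55)]
top charger_lip [([0.507, -0.286, 0.008], 0.57), ([0.625, 0.078, 0.01], 0.48)]
top stand [([0.626, -0.315, -0.003], 0.9), ([0.499, -0.175, 0.001], 0.71), ([0.509, -0.286, 0.002], 0.49)]
top chamber [([0.627, 0.084, -0.003], 0.77), ([0.62, 0.334, 0.001], 0.75), ([0.463, 0.303, 0.002], 0.53)]
top lid_handle []
top lid_hinge [([0.683, 0.099, 0.058], 0.85)]
top nipple_seat [([0.527, 0.061, 0.051], 0.55)]
top nipple_tip [([0.517, 0.055, 0.087], 0.62)]
top bib_tap []
top flask [([0.617, 0.329, 0.001], 0.9), ([0.526, 0.063, 0.05], 0.56)]
top dropper_amber [([0.499, 0.364, -0.005], 0.63)]
top dropper_blue [([0.54, 0.319, -0.001], 0.53)]
top timer [([0.462, 0.299, 0.001], 0.68), ([0.515, 0.058, 0.086], 0.2)]
top buffer [([0.788, 0.14, 0.002], 0.98), ([0.685, 0.101, 0.06], 0.37)]
1.5
```

View pics/side0.png

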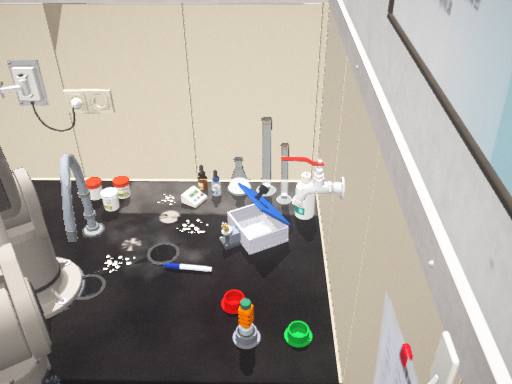

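View pics/top0.png

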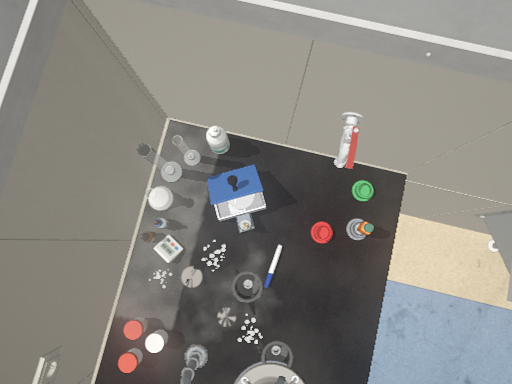

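Side view: charger upright in the grey stand (245,315), with the red and green decoys beside it. The chamber is at (258,230) with the lid half open, and the tap is at (320,185). In the top view the chamber is at (238,195), the charger at (360,230) and the tap at (347,145). Next I'll refine the poses from the depth images.

```bash
cat > h.py <<'E'
from bench import r
import numpy as np, cv2
from scipy.spatial.transform import Rotation as R
def cloud(c,d):
    k=r.get_calibration(c);K=k["mtx"];T=np.array(k["extrinsics"])
    v,u=np.mgrid[:384,:512]
    P=np.stack([(u-K[0][2])/K[0][0]*d,(v-K[1][2])/K[1][1]*d,d],-1)
    W=P@T[:3,:3].T+T[:3,3]; W[d<=0]=np.nan; return W
def proj(c,p):
    k=r.get_calibration(c);T=np.linalg.inv(k["extrinsics"]);q=np.atleast_2d(p)@T[:3,:3].T+T[:3,3]
    q=q@np.array(k["mtx"]).T; return q[:,:2]/q[:,2:]
def tcp():
    o=r.get_obs(); return np.array(o["tcp_pos"]),R.from_rotvec(o["orientation"])
def delta(pos,zdir,ydir):
    "shift in present tool axes and rotvec (deg) to reach target"
    p,Q=tcp(); z=np.array(zdir)/np.linalg.norm(zdir); y=np.array(ydir)-np.dot(ydir,z)*z; y/=np.linalg.norm(y)
    best=None
    for s in(1,-1):
        T=R.from_matrix(np.stack([np.cross(s*y,z),s*y,z],1)); rv=(Q.inv()*T).as_rotvec(degrees=True)
        print("sign",s,"shift(now axes)",np.round(Q.inv().apply(np.array(pos)-p),4),"rot deg",rv.round(2))
def med(t,c,n=6,near=None):
    L=[]
    for _ in range(n):
        r.grab_frame(c)
        q=[x["xyz"] for x in r.landmark_of(t,c) if near is None or np.linalg.norm(np.array(x["xyz"])-near)<.04]
        if q:L.append(q[0])
    return np.round(np.mean(L,0),4) if L else None, np.round(np.std(L,0),4) if L else None
E
python3 - <<'E'
from h import *
for c in("side","top"):
    im=cv2.imread(f"pics/{c}0.png"); hsv=cv2.cvtColor(im,cv2.COLOR_BGR2HSV); d=np.mean([r.grab_frame(c)[1] for _ in range(4)],0)
    W=cloud(c,d); np.save(f"pics/{c}W.npy",W)
    w=np.nan_to_num(W)
    near=np.hypot(w[...,0]-.507,w[...,1]+.286)<.045
    h=hsv[...,0]
    for n,m in dict(orange=(h>5)&(h<20)&(hsv[...,1]>150)&near,green=(h>45)&(h<90)&(hsv[...,1]>90)&near,allz=near&(w[...,2]>.06),
       blue=(h>100)&(h<125)&(hsv[...,1]>150)&(np.hypot(w[...,0]-.65,w[...,1]-.09)<.12)&(w[...,2]>.04),
       tap=(w[...,2]>.28)&(w[...,2]<.43)&(w[...,0]>.6)).items():
        p=w[m]
        if len(p): print(c,n,len(p),p.mean(0).round(4),np.percentile(p,3,axis=0).round(3),np.percentile(p,97,axis=0).round(3))
        if n=="blue" and len(p)>50:
            q=p-np.median(p,0); nrm=np.linalg.svd(q,full_matrices=False)[2][2]; print("  normal",nrm.round(3))
    print(c,"px/m check",proj(c,[[.507,-.286,.12],[.53,-.286,.12]]).round(1).tolist())
for t,nr in(("nipple_seat",[.526,.06,.052]),("nipple_tip",[.516,.057,.08]),("lid_hinge",[.686,.1,.0555]),("charger",[.506,-.286,.006])):
    for c in("side","top"): print(t,c,*med(t,c,4,nr))
k=cv2.imread("pics/side0.png")[285:360,210:290]; l=cv2.imread("pics/top0.png")[205:255,330:390]
a=cv2.resize(k,(480,450),interpolation=cv2.INTER_CUBIC)
b=cv2.resize(l,(300,250),interpolation=cv2.INTER_CUBIC)
o=np.zeros((450,780,3),np.uint8);o[:,:480]=a;o[:250,480:]=b;cv2.imwrite("pics/crop1.png",o)
print(r.get_obs()["clock"])
E
```

```text
side orange 261 [ 0.5023 -0.2974  0.0867] [ 0.487 -0.305  0.06 ] [ 0.52  -0.286  0.108]
side green 84 [ 0.5048 -0.2904  0.1224] [ 0.495 -0.299  0.117] [ 0.515 -0.279  0.125]
side allz 386 [ 0.5035 -0.2941  0.1074] [ 0.487 -0.305  0.062] [ 0.524 -0.274  0.242]
side blue 404 [0.6398 0.0745 0.1136] [0.589 0.012 0.066] [0.694 0.151 0.15 ]
  normal [0.667 0.162 0.727]
side tap 10517 [ 0.726  -0.0293  0.3572] [ 0.619 -0.603  0.285] [0.874 0.385 0.425]
side px/m check [[245.9, 302.5], [255.8, 300.6]]
top orange 42 [ 0.5088 -0.278   0.0893] [ 0.493 -0.288  0.068] [ 0.524 -0.271  0.108]
top green 4 [ 0.5111 -0.2783  0.1209] [ 0.504 -0.281  0.118] [ 0.517 -0.276  0.122]
top allz 183 [ 0.5077 -0.283   0.1191] [ 0.49  -0.298  0.066] [ 0.535 -0.271  0.279]
top tap 16121 [0.7605 0.0081 0.3616] [ 0.626 -0.5    0.286] [0.883 0.381 0.426]
top px/m check [[367.8, 227.7], [367.2, 219.5]]
nipple_seat side [0.525  0.0583 0.0556] [0.0013 0.001  0.0017]
nipple_seat top [0.5249 0.0617 0.0524] [0.0008 0.0012 0.0017]
nipple_tip side [0.5168 0.0578 0.0816] [0.0008 0.0012 0.0011]
nipple_tip top [0.5164 0.0554 0.0843] [0.001  0.0004 0.002 ]
lid_hinge side [0.6901 0.1004 0.0546] [0.0006 0.0018 0.0011]
lid_hinge top [0.6828 0.0991 0.0584] [0.0007 0.0026 0.0012]
charger side [ 0.5058 -0.2878  0.0089] [0.0011 0.0014 0.0019]
charger top [ 0.5057 -0.2852  0.004 ] [0.0013 0.0012 0.0016]
5.1
```

View pics/crop1.png

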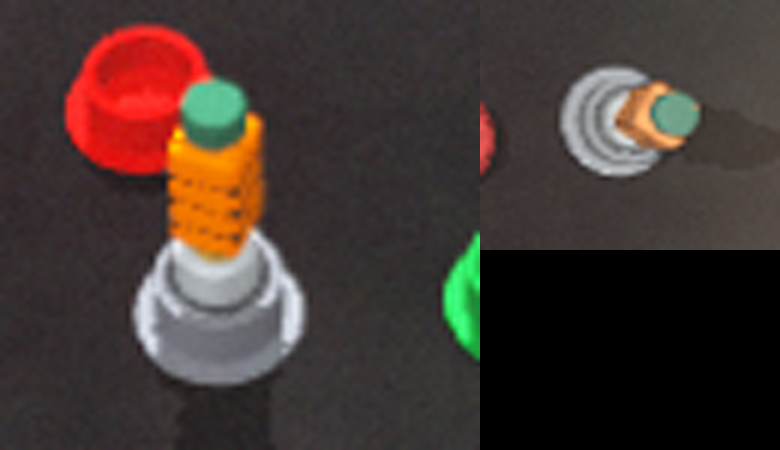

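Run:
```python
from h import *
from scipy.optimize import least_squares
for c,box in(("side",(155,220,282,345)),("top",(110,172,335,362))):
    W=np.load(f"pics/{c}W.npy"); im=cv2.imread(f"pics/{c}0.png"); hsv=cv2.cvtColor(im,cv2.COLOR_BGR2HSV);h=hsv[...,0];s=hsv[...,1]
    a,b,e,f=box; p=W[a:b,e:f]; hh=h[a:b,e:f];red=((hh<5)|(hh>172))&(s[a:b,e:f]>150)
    q=p[red]; print(c,"tap red",np.nanpercentile(q,[5,50,95],axis=0).round(3).tolist())
    q=p[(p[...,2]>.28)&(p[...,2]<.43)&(p[...,0]<.85)]; print(c,"tap all",np.nanpercentile(q,[3,50,97],axis=0).round(3).tolist())
    w=np.nan_to_num(W); near=np.hypot(w[...,0]-.507,w[...,1]+.286)<.035
    m=(h>5)&(h<20)&(s>150)&near&(w[...,2]>.056)&(w[...,2]<.103)
    P=w[m][:,:2]
    def res(v):
        y=v[2];M=np.array([[np.cos(y),np.sin(y)],[-np.sin(y),np.cos(y)]]); q=np.abs((P-v[:2])@M.T)
        return q.max(1)-.015
    out=[]
    for y0 in np.radians(range(0,90,15)):
        s_=least_squares(res,[.506,-.286,y0],loss="soft_l1",f_scale=.002); out.append((s_.cost*1e6,*s_.x[:2].round(4),round(np.degrees(s_.x[2])%90,1)))
    print(c,sorted(out)[:4])
    # silhouette fit
    mask=(((h>5)&(h<22)&(s>130)&near)*255).astype(np.uint8)
    u0,v0=0,0; best=[]
    big=4
    M4=cv2.resize(mask,None,fx=big,fy=big,interpolation=cv2.INTER_LINEAR)>127
    for yd in range(0,90,3):
      y=np.radians(yd)
      bb=(0,)
      for dx in np.arange(-.006,.0061,.002):
        for dy in np.arange(-.006,.0061,.002):
          cr=np.array([[i*.015*np.cos(y)-j*.015*np.sin(y)+.506+dx,i*.015*np.sin(y)+j*.015*np.cos(y)-.286+dy,z] for i in(-1,1) for j in(-1,1) for z in(.054,.108)])
          hull=cv2.convexHull(((proj(c,cr)+.5)*big).astype(np.int32)); I=np.zeros(M4.shape,np.uint8);cv2.fillConvexPoly(I,hull,1);I=I>0
          iou=(I&M4).sum()/(I|M4).sum(); bb=max(bb,(round(iou,3),yd,round(.506+dx,3),round(-.286+dy,3)))
      best.append(bb)
    print(c,"sil",sorted(best)[::-1][:6])
```

```text
side tap red [[0.621, -0.19, 0.4], [0.656, -0.176, 0.41], [0.691, -0.164, 0.412]]
side tap all [[0.64, -0.23, 0.288], [0.704, -0.187, 0.342], [0.79, -0.051, 0.411]]
side [(np.float64(44.301951869312774), np.float64(0.5046), np.float64(-0.2857), np.float64(55.9)), (np.float64(44.30195186937122), np.float64(0.5046), np.float64(-0.2857), np.float64(55.9)), (np.float64(44.30195186940191), np.float64(0.5046), np.float64(-0.2857), np.float64(55.9)), (np.float64(44.301951869407475), np.float64(0.5046), np.float64(-0.2857), np.float64(55.9))]
side sil [(np.float64(0.679), 69, np.float64(0.504), np.float64(-0.288)), (np.float64(0.672), 66, np.float64(0.504), np.float64(-0.286)), (np.float64(0.665), 72, np.float64(0.504), np.float64(-0.29)), (np.float64(0.664), 63, np.float64(0.504), np.float64(-0.286)), (np.float64(0.656), 60, np.float64(0.504), np.float64(-0.286)), (np.float64(0.653), 0, np.float64(0.504), np.float64(-0.288))]
top tap red [nan, nan, nan]
top tap all [[0.627, -0.216, 0.293], [0.697, -0.18, 0.348], [0.763, -0.164, 0.413]]
top [(np.float64(1.5617069884750894), np.float64(0.5075), np.float64(-0.2892), np.float64(57.1)), (np.float64(1.561706988475093), np.float64(0.5075), np.float64(-0.2892), np.float64(57.1)), (np.float64(1.5617069884751054), np.float64(0.5075), np.float64(-0.2892), np.float64(57.1)), (np.float64(1.5617069884751176), np.float64(0.5075), np.float64(-0.2892), np.float64(57.1))]
top sil [(np.float64(0.448), 72, np.float64(0.508), np.float64(-0.288)), (np.float64(0.448), 69, np.float64(0.508), np.float64(-0.288)), (np.float64(0.448), 66, np.float64(0.508), np.float64(-0.29)), (np.float64(0.446), 75, np.float64(0.508), np.float64(-0.286)), (np.float64(0.446), 60, np.float64(0.508), np.float64(-0.288)), (np.float64(0.442), 63, np.float64(0.508), np.float64(-0.288))]
  return np.nanmean(a, axis, out=out, keepdims=keepdims)
```

Findings so far:
- **Charger:** near (0.506, -0.2865), with its grip faces at about 59° mod 90.
- **Chamber:** yaw 13.9°, seat near (0.526, 0.060).
- **Lid:** open about 0.76 rad.
- **Tap:** x > 0.62, y from -0.16 to -0.2.

I'll shut the lid first, pressing with closed fingers at (0.624, 0.038), which is clear of the knob.

```bash
python3 -m jog '[{"fingers":0,"x":0.044,"y":-0.04},{"fingers":0,"x":0.044,"y":-0.04},{"fingers":0,"x":0.044,"y":-0.04},{"fingers":0,"x":0.044,"y":-0.04},{"fingers":0,"x":0.044,"y":-0.04},{"fingers":0,"x":0.044,"y":-0.04},{"fingers":0,"x":0.044,"y":-0.04}]' 60
python3 -m jog '[{"fingers":0,"x":0.044,"y":-0.04},{"fingers":0,"x":0.044,"y":-0.04},{"fingers":0,"x":0.044,"y":-0.04},{"fingers":0,"x":0.044,"y":-0.04},{"fingers":0,"x":0.044,"y":-0.04},{"fingers":0,"x":0.044,"y":-0.04},{"fingers":0,"x":0.044,"y":-0.04}]'
```

```text
validation failed for argument at $[0]...
validation failed for argument at $[0]...
```

```bash
python3 -m jog '[{"fingers":0.0,"x":0.044,"y":-0.04,"z":0.0,"rx":0.0,"ry":0.0,"rz":0.0}]' 60; python3 -m jog '[{"x":0.044,"y":-0.04,"z":0}]' 60;python3 -m jog 2>&1 | head
```

```text
clock: 5.22
tcp_pos: [0.1954, -0.6071, 0.231]
orientation: [3.117, 0.378, -0.003]
contact_force: [1.0, 0.1, -0.1]
grip_width: 0.0698
gripper_force: 0.0
invalid inputvalidation failed for argument at $[0]...
```

All keys are required in each row.

```bash
python3 -m jog '[{"fingers":0,"x":0.044,"y":-0.04,"z":0,"rx":0,"ry":0,"rz":0},{"fingers":0,"x":0.044,"y":-0.04,"z":0,"rx":0,"ry":0,"rz":0},{"fingers":0,"x":0.044,"y":-0.04,"z":0,"rx":0,"ry":0,"rz":0},{"fingers":0,"x":0.044,"y":-0.04,"z":0,"rx":0,"ry":0,"rz":0},{"fingers":0,"x":0.044,"y":-0.04,"z":0,"rx":0,"ry":0,"rz":0},{"fingers":0,"x":0.044,"y":-0.04,"z":0,"rx":0,"ry":0,"rz":0}]'
python3 -m jog '[{"fingers":0,"x":0.044,"y":-0.04,"z":0,"rx":0,"ry":0,"rz":0},{"fingers":0,"x":0.044,"y":-0.04,"z":0,"rx":0,"ry":0,"rz":0},{"fingers":0,"x":0.044,"y":-0.04,"z":0,"rx":0,"ry":0,"rz":0},{"fingers":0,"x":0.044,"y":-0.04,"z":0,"rx":0,"ry":0,"rz":0},{"fingers":0,"x":0.044,"y":-0.04,"z":0,"rx":0,"ry":0,"rz":0},{"fingers":0,"x":0.044,"y":-0.04,"z":0,"rx":0,"ry":0,"rz":0},{"fingers":0,"x":0.044,"y":-0.04,"z":0,"rx":0,"ry":0,"rz":0},{"fingers":0,"x":0,"y":0,"z":0.02,"rx":0,"ry":0,"rz":0}]'
python3 -c "
from h import *
delta([.624,.038,.18],[0,0,-1],[-.24,.97,0])"
```

```text
clock: 5.98
tcp_pos: [0.3968, -0.3054, 0.2317]
orientation: [3.117, 0.39, 0.001]
contact_force: [0.8, -0.4, -0.2]
grip_width: -0.0002
gripper_force: 0.0
clock: 6.98
tcp_pos: [0.6281, 0.0471, 0.2126]
orientation: [-3.112, -0.401, -0.008]
contact_force: [-0.4, -1.2, -0.7]
grip_width: 0.0
gripper_force: 0.0
sign 1 shift(now axes) [-0.0064  0.0079  0.0326] rot deg [   0.5    -0.26 -179.21]
sign -1 shift(now axes) [-0.0064  0.0079  0.0326] rot deg [-0.17 -0.32  0.79]
```

```bash
python3 -m jog '[{"fingers":0,"x":-0.006,"y":0.008,"z":0.02,"rx":0,"ry":0,"rz":0},{"fingers":0,"x":0,"y":0,"z":0.02,"rx":0,"ry":0,"rz":0},{"fingers":0,"x":0,"y":0,"z":0.02,"rx":0,"ry":0,"rz":0},{"fingers":0,"x":0,"y":0,"z":0.02,"rx":0,"ry":0,"rz":0},{"fingers":0,"x":0,"y":0,"z":0.02,"rx":0,"ry":0,"rz":0},{"fingers":0,"x":0,"y":0,"z":0.015,"rx":0,"ry":0,"rz":0},{"fingers":0,"x":0,"y":0,"z":0.015,"rx":0,"ry":0,"rz":0}]'
python3 -m jog '[{"fingers":0,"x":0,"y":0,"z":0.01,"rx":0,"ry":0,"rz":0},{"fingers":0,"x":0,"y":0,"z":0.006,"rx":0,"ry":0,"rz":0},{"fingers":0,"x":0,"y":0,"z":0.003,"rx":0,"ry":0,"rz":0}]'
```

```text
clock: 7.85
tcp_pos: [0.6215, 0.031, 0.0803]
orientation: [3.117, 0.39, -0.0]
contact_force: [-0.5, -1.1, 0.5]
grip_width: -0.0001
gripper_force: 0.5
clock: 8.22
tcp_pos: [0.6214, 0.0309, 0.0633]
orientation: [3.117, 0.389, -0.001]
contact_force: [-10.5, -1.7, 24.2]
grip_width: -0.0001
gripper_force: 12.2
```

```bash
python3 -m jog '[{"fingers":0,"x":0,"y":0,"z":-0.03,"rx":0,"ry":0,"rz":0},{"fingers":0,"x":0,"y":0,"z":-0.05,"rx":0,"ry":0,"rz":0},{"fingers":0.085,"x":-0.04,"y":0.045,"z":-0.04,"rx":0,"ry":0,"rz":0},{"fingers":0.085,"x":-0.04,"y":0.045,"z":-0.02,"rx":0,"ry":0,"rz":0},{"fingers":0.085,"x":-0.04,"y":0.045,"z":0,"rx":0,"ry":0,"rz":0},{"fingers":0.085,"x":-0.04,"y":0.045,"z":0,"rx":0,"ry":0,"rz":0}]'
python3 - <<'E'
from h import *
im,d=r.grab_frame("side");W=np.nan_to_num(cloud("side",d))
hsv=cv2.cvtColor(im,cv2.COLOR_RGB2HSV);h=hsv[...,0]
m=(h>100)&(h<125)&(hsv[...,1]>150)&(np.hypot(W[...,0]-.62,W[...,1]-.085)<.1)
p=W[m];print(len(p),np.percentile(p,[3,50,97],axis=0).round(3).tolist())
cv2.imwrite("pics/side1.png",cv2.resize(im[150:330,200:320,::-1],None,fx=3,fy=3))
for t in("lid_handle","nipple_tip","nipple_seat"): print(t,*med(t,"side",2))
u=np.array([-np.sin(0),1]) 
y=np.radians(59)
delta([.506,-.2865,.2],[0,0,-1],[np.cos(y),np.sin(y),0])
delta([.506,-.2865,.2],[0,0,-1],[-np.sin(y),np.cos(y),0])
print(np.round(r.get_obs()["joints"],2))
E
```

```text
clock: 8.98
tcp_pos: [0.5145, -0.1767, 0.1976]
orientation: [3.116, 0.39, 0.004]
contact_force: [1.3, 0.2, -0.2]
grip_width: 0.072
gripper_force: 0.0
864 [[0.602, 0.012, 0.059], [0.643, 0.073, 0.063], [0.689, 0.156, 0.067]]
lid_handle [0.5904 0.0718 0.096 ] [0.001  0.0009 0.0006]
nipple_tip [0.5153 0.0586 0.0819] [0.0004 0.0003 0.0013]
nipple_seat [0.5254 0.0579 0.0552] [0.0002 0.0003 0.0009]
sign 1 shift(now axes) [-0.0368  0.1066 -0.0035] rot deg [ 0.0000e+00 -1.0000e-02 -1.3467e+02]
sign -1 shift(now axes) [-0.0368  0.1066 -0.0035] rot deg [-1.000e-02 -0.000e+00  4.533e+01]
sign 1 shift(now axes) [-0.0368  0.1066 -0.0035] rot deg [-1.0000e-02  1.0000e-02  1.3533e+02]
sign -1 shift(now axes) [-0.0368  0.1066 -0.0035] rot deg [-1.000e-02 -1.000e-02 -4.467e+01]
[ 0.47  0.32 -0.31  1.89  0.12  0.95 -1.22]
```

View pics/side1.png

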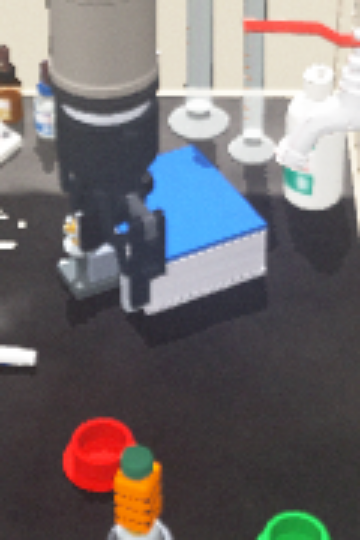

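Lid is flat at z 0.063 (blue plate around pixel (200,210)), so it's shut. Now the charger.

```bash
python3 -m jog '[{"fingers":0.085,"x":-0.019,"y":0.053,"z":0,"rx":0,"ry":0,"rz":0},{"fingers":0.085,"x":-0.018,"y":0.053,"z":0,"rx":0,"ry":0,"rz":0},{"fingers":0.085,"x":0,"y":0,"z":0,"rx":0,"ry":0,"rz":-10},{"fingers":0.085,"x":0,"y":0,"z":0,"rx":0,"ry":0,"rz":-10},{"fingers":0.085,"x":0,"y":0,"z":0,"rx":0,"ry":0,"rz":-10},{"fingers":0.085,"x":0,"y":0,"z":0,"rx":0,"ry":0,"rz":-10},{"fingers":0.085,"x":0,"y":0,"z":0,"rx":0,"ry":0,"rz":-4.5},{"fingers":0.085,"x":0,"y":0,"z":0,"rx":0,"ry":0,"rz":0}]'
python3 - <<'E'
from h import *
y=np.radians(59)
delta([.506,-.2865,.065],[0,0,-1],[np.sin(y),-np.cos(y),0])
print(np.round(r.get_obs()["joints"],2))
E
```

```text
clock: 10.62
tcp_pos: [0.5052, -0.2866, 0.1965]
orientation: [-2.738, -1.54, -0.0]
contact_force: [-0.1, 0.1, -0.1]
grip_width: 0.0851
gripper_force: 0.0
sign 1 shift(now axes) [0.0004 0.0006 0.1315] rot deg [-0.01 -0.01 -0.28]
sign -1 shift(now axes) [0.0004 0.0006 0.1315] rot deg [-2.0000e-02  2.0000e-02  1.7972e+02]
[ 0.74  0.39 -0.42  1.8   0.19  0.99 -0.3 ]
```

```bash
python3 -m jog '[{"fingers":0.085,"x":0,"y":0,"z":0.03,"rx":0,"ry":0,"rz":0},{"fingers":0.085,"x":0,"y":0,"z":0.03,"rx":0,"ry":0,"rz":0},{"fingers":0.085,"x":0,"y":0,"z":0.03,"rx":0,"ry":0,"rz":0},{"fingers":0.085,"x":0,"y":0,"z":0.025,"rx":0,"ry":0,"rz":0},{"fingers":0.085,"x":0,"y":0,"z":0.0165,"rx":0,"ry":0,"rz":0},{"fingers":0.085,"x":0,"y":0,"z":0,"rx":0,"ry":0,"rz":0}]'
python3 -m jog '[{"fingers":0.02,"x":0,"y":0,"z":0,"rx":0,"ry":0,"rz":0},{"fingers":0.02,"x":0,"y":0,"z":0,"rx":0,"ry":0,"rz":0},{"fingers":0.02,"x":0,"y":0,"z":0,"rx":0,"ry":0,"rz":0},{"fingers":0.02,"x":0,"y":0,"z":0,"rx":0,"ry":0,"rz":0},{"fingers":0.02,"x":0,"y":0,"z":0,"rx":0,"ry":0,"rz":0},{"fingers":0.02,"x":0,"y":0,"z":0,"rx":0,"ry":0,"rz":0}]' 80
```

```text
clock: 11.38
tcp_pos: [0.5046, -0.2863, 0.0641]
orientation: [-2.736, -1.54, 0.002]
contact_force: [-0.3, 0.2, 0.0]
grip_width: 0.0849
gripper_force: 0.0
clock: 12.12
tcp_pos: [0.5056, -0.287, 0.0659]
orientation: [2.737, 1.54, 0.001]
contact_force: [-1.8, -0.1, 6.3]
grip_width: 0.029
gripper_force: 78.5
```

```bash
python3 -m jog '[{"fingers":0.02,"x":0,"y":0,"z":-0.02,"rx":0,"ry":0,"rz":0},{"fingers":0.02,"x":0,"y":0,"z":-0.05,"rx":0,"ry":0,"rz":0},{"fingers":0.02,"x":0,"y":0,"z":-0.06,"rx":0,"ry":0,"rz":0},{"fingers":0.02,"x":0,"y":0,"z":-0.03,"rx":0,"ry":0,"rz":0},{"fingers":0.02,"x":0,"y":0,"z":0,"rx":0,"ry":0,"rz":0}]'
cat >> h.py <<'E'
yc=np.radians(13.9); ex=np.array([np.cos(yc),np.sin(yc),0]); ey=np.array([-np.sin(yc),np.cos(yc),0])
n=-np.sin(.35)*ex+np.cos(.35)*np.array([0,0,1]); seat=np.array([.526,.060,.052])
E
python3 - <<'E'
from h import *
p,Q=tcp(); print(p)
yt=Q.apply([0,1,0]); print("tool y",yt.round(3))
# minimal rotation from -z to -n
ax=np.cross(-Q.apply([0,0,-1]),-n)
T=seat+n*(.06+.0595); print("target",T.round(4))
Rm=R.align_vectors([-n],[Q.apply([0,0,1])])[0]; 
delta(T,-n,Rm.apply(yt))
im,d=r.grab_frame("side"); cv2.imwrite("pics/side2.png",cv2.resize(im[220:370,180:320,::-1],None,fx=4,fy=4,interpolation=cv2.INTER_CUBIC))
r.grab_frame("top")
for t in("charger","charger_lip"):
  for c in("side","top"): print(t,c,*med(t,c,3,p+[0,0,-.06]))
E
```

```text
clock: 12.75
tcp_pos: [0.5066, -0.2871, 0.2287]
orientation: [2.733, 1.539, 0.005]
contact_force: [0.1, 0.5, -2.4]
grip_width: 0.0294
gripper_force: 79.9
[ 0.50656094 -0.28712921  0.22867953]
tool y [ 0.855 -0.519  0.006]
target [0.4862 0.0502 0.1643]
sign 1 shift(now axes) [ 0.2778 -0.1927  0.0634] rot deg [-13.82  14.2   -0.  ]
sign -1 shift(now axes) [ 0.2778 -0.1927  0.0634] rot deg [ 22.19  21.6  177.32]
charger side [ 0.5045 -0.2864  0.1643] [0.0007 0.0006 0.0024]
charger top [ 0.5017 -0.2841  0.1626] [0.0015 0.0006 0.0013]
charger_lip side [ 0.5042 -0.2862  0.1677] [0.0011 0.0013 0.0005]
charger_lip top [ 0.5048 -0.2865  0.1673] [0.0018 0.0009 0.0013]
```

View pics/side2.png

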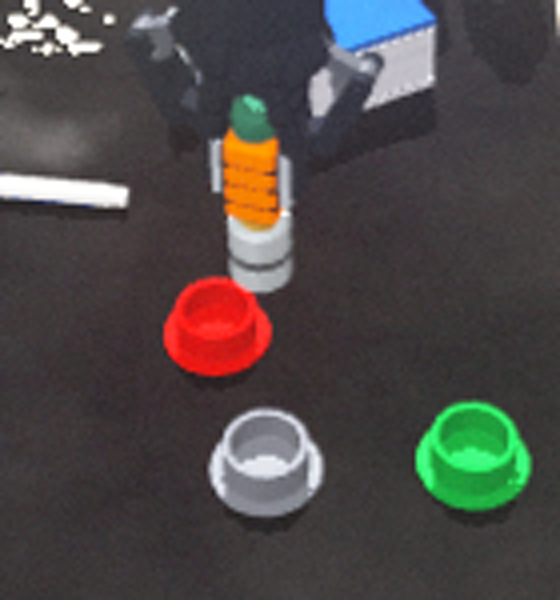

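Charger is in the grip at (250,190) and clear of its stand. Moving it to the nipple.

```bash
python3 -m jog '[{"fingers":0.02,"x":0.046,"y":-0.032,"z":0,"rx":0,"ry":0,"rz":0},{"fingers":0.02,"x":0.046,"y":-0.032,"z":0,"rx":0,"ry":0,"rz":0},{"fingers":0.02,"x":0.046,"y":-0.032,"z":0,"rx":0,"ry":0,"rz":0},{"fingers":0.02,"x":0.046,"y":-0.032,"z":0,"rx":0,"ry":0,"rz":0},{"fingers":0.02,"x":0.046,"y":-0.032,"z":0,"rx":0,"ry":0,"rz":0},{"fingers":0.02,"x":0.046,"y":-0.032,"z":0,"rx":-6.9,"ry":7.1,"rz":0},{"fingers":0.02,"x":0,"y":0,"z":0,"rx":-6.9,"ry":7.1,"rz":0},{"fingers":0.02,"x":0,"y":0,"z":0,"rx":0,"ry":0,"rz":0}]'
python3 - <<'E'
from h import *
p,Q=tcp(); zt=Q.apply([0,0,1]);yt=Q.apply([0,1,0]); print(p,zt.round(4),(-n).round(4))
delta(seat+n*(.05+.0625),-n,yt)
print(np.round(r.get_obs()["joints"],2))
E
```

```text
clock: 15.05
tcp_pos: [0.4802, 0.0478, 0.2234]
orientation: [2.624, 1.478, 0.501]
contact_force: [0.4, 0.1, -1.5]
grip_width: 0.0295
gripper_force: 79.8
[0.48019634 0.04782853 0.22336737] [ 0.3243  0.0822 -0.9424] [ 0.3329  0.0824 -0.9394]
sign 1 shift(now axes) [-0.0092 -0.0101  0.0649] rot deg [-0.44  0.28  0.  ]
sign -1 shift(now axes) [-0.0092 -0.0101  0.0649] rot deg [  -0.44   -0.68 -180.  ]
[ 0.43  0.05 -0.65  2.21  0.03  0.55 -0.79]
```

```bash
python3 -m jog '[{"fingers":0.02,"x":-0.005,"y":-0.005,"z":0.03,"rx":-0.4,"ry":0.3,"rz":0},{"fingers":0.02,"x":-0.004,"y":-0.005,"z":0.025,"rx":0,"ry":0,"rz":0},{"fingers":0.02,"x":0,"y":0,"z":0.01,"rx":0,"ry":0,"rz":0},{"fingers":0.02,"x":0,"y":0,"z":0,"rx":0,"ry":0,"rz":0}]'
python3 - <<'E'
from h import *
p,Q=tcp(); zt=Q.apply([0,0,1]); print(p,zt.round(4))
ims=[]
for c,b in(("side",(200,260,200,280)),("top",(195,240,210,270))):
    im,d=r.grab_frame(c); a,e,f,g=b; ims.append(cv2.resize(im[a:e,f:g,::-1],(400,300),interpolation=cv2.INTER_CUBIC))
    for t in("charger","charger_lip","nipple_tip","nipple_seat"):
        m,s=med(t,c,4)
        if m is not None: q=m-seat; print(c,t,m,s,"along n,ex',ey:",np.round([q@n,q@np.cross(ey,n),q@ey],4))
    print("tcp proj",np.round([(p-seat)@n,(p-seat)@np.cross(ey,n),(p-seat)@ey],4))
cv2.imwrite("pics/near.png",np.hstack(ims)); print(r.get_obs()["clock"])
E
```

```text
clock: 15.55
tcp_pos: [0.4943, 0.0519, 0.1591]
orientation: [2.621, 1.474, 0.517]
contact_force: [0.3, -0.0, -1.5]
grip_width: 0.029
gripper_force: 79.9
[0.49426837 0.05194445 0.15908244] [ 0.334   0.0857 -0.9387]
side charger [0.5139 0.0571 0.105 ] [0.0022 0.0008 0.0009] along n,ex',ey: [0.0541 0.0065 0.0001]
side charger_lip [0.511  0.0567 0.1063] [0.0013 0.0008 0.0019] along n,ex',ey: [0.0563 0.0042 0.0004]
side nipple_tip [0.5822 0.079  0.0608] [0.1168 0.0344 0.0344] along n,ex',ey: [-0.012   0.0586  0.0049]
side nipple_seat [0.5237 0.0591 0.0532] [0.0013 0.0011 0.0007] along n,ex',ey: [ 0.002  -0.0019 -0.0003]
tcp proj [ 0.1118  0.006  -0.0002]
top charger [0.5126 0.0594 0.1026] [0.0013 0.0014 0.0018] along n,ex',ey: [0.052  0.005  0.0026]
top charger_lip [0.512  0.0585 0.1052] [0.0014 0.0019 0.0026] along n,ex',ey: [0.0548 0.0051 0.0019]
top nipple_tip [0.5154 0.0566 0.0842] [0.0012 0.0012 0.0017] along n,ex',ey: [ 0.0341  0.0006 -0.0008]
top nipple_seat [0.5217 0.0606 0.0659] [0.0077 0.0017 0.0225] along n,ex',ey: [0.0144 0.001  0.0016]
tcp proj [ 0.1118  0.006  -0.0002]
18.85
```

View pics/near.png

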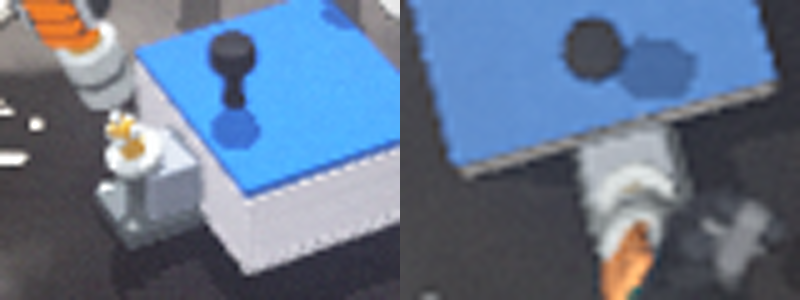

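The charger hangs just above the nipple: coupler at (105,75) and nipple at (120,130) in the left crop. It sits about 5.5 mm too far toward +x, so I'll correct that.

Run:
```python
from h import *
p,Q=tcp(); print(Q.inv().apply(-.0055*np.cross(ey,n)-.0007*ey).round(4), Q.inv().apply(np.cross(ey,n)).round(3),Q.inv().apply(ey).round(3))
```

```text
[-0.0044 -0.0034 -0.    ] [0.709 0.705 0.004] [ 0.705 -0.709  0.003]
```

```bash
python3 -m jog '[{"fingers":0.02,"x":-0.0044,"y":-0.0034,"z":0,"rx":0,"ry":0,"rz":0},{"fingers":0.02,"x":0,"y":0,"z":0.008,"rx":0,"ry":0,"rz":0},{"fingers":0.02,"x":0,"y":0,"z":0,"rx":0,"ry":0,"rz":0}]' 100
cat >> h.py <<'E'
def st():
    P=[];F=[];Z=[];M=[]
    for _ in range(4):
        o=r.get_obs();P.append(o["tcp_pos"]);F.append(o["contact_force"]);Z.append(R.from_rotvec(o["orientation"]).apply([0,0,1]));M.append(o["moment"])
    e=np.array([n,np.cross(ey,n),ey]); p,f,z=np.mean(P,0)-seat,np.mean(F,0),np.mean(Z,0)
    print("t",o["clock"],"tcp n,ex',ey mm",(e@p*1e3).round(1),"F",(e@f).round(1),"tool z in n frame",(e@z).round(4),"moment",np.round(np.mean(M,0),2),"grip",round(o["grip_width"],4),"jt",np.round(o["joints"],2))
E
python3 - <<'E'
from h import *
st()
for c in("side","top"):
    for t in("charger","charger_lip","nipple_tip","nipple_seat"):
        m,s=med(t,c,3,seat+n*.03)
        if m is not None: q=m-seat; print(c,t,s,"n,ex',ey:",np.round([q@n,q@np.cross(ey,n),q@ey],4))
st()
E
```

```text
clock: 19.23
tcp_pos: [0.4909, 0.0509, 0.1493]
orientation: [2.62, 1.475, 0.518]
contact_force: [-0.6, 0.2, -1.4]
grip_width: 0.0287
gripper_force: 99.1
t 19.225 tcp n,ex',ey mm [103.8  -0.8  -0.4] F [-1.1 -1.   0.4] tool z in n frame [-1.      0.003   0.0031] moment [-0.08  0.5   0.  ] grip 0.0287 jt [ 0.32  0.19 -0.58  2.28  0.29  0.36 -1.04]
side charger [0.0014 0.0004 0.0006] n,ex',ey: [ 0.0472  0.0004 -0.0001]
side charger_lip [0.0009 0.0017 0.0007] n,ex',ey: [ 0.0482 -0.0012  0.0008]
side nipple_tip [0.0006 0.0017 0.0005] n,ex',ey: [0.0303 0.0002 0.0016]
side nipple_seat [0.0011 0.0024 0.0004] n,ex',ey: [ 0.0027 -0.001  -0.0008]
top charger [0.0015 0.0007 0.0005] n,ex',ey: [ 0.0447 -0.0003  0.002 ]
top charger_lip [0.0012 0.0015 0.001 ] n,ex',ey: [ 0.0476 -0.0013  0.0001]
top nipple_tip [0.0006 0.0011 0.001 ] n,ex',ey: [ 0.035   0.0007 -0.001 ]
top nipple_seat [0.0012 0.0012 0.0005] n,ex',ey: [0.0007 0.0014 0.0014]
t 21.625 tcp n,ex',ey mm [104.4  -0.2  -0.5] F [-2.1 -1.5  0.2] tool z in n frame [-1.      0.0042  0.0027] moment [-0.08  0.46  0.03] grip 0.0289 jt [ 0.32  0.19 -0.59  2.28  0.29  0.36 -1.04]
```

Aligned to within about 1 mm. Descending along the nipple axis.

```bash
python3 -m jog '[{"fingers":0.02,"x":0,"y":0,"z":0.006,"rx":0,"ry":0,"rz":0},{"fingers":0.02,"x":0,"y":0,"z":0.006,"rx":0,"ry":0,"rz":0},{"fingers":0.02,"x":0,"y":0,"z":0.006,"rx":0,"ry":0,"rz":0},{"fingers":0.02,"x":0,"y":0,"z":0.004,"rx":0,"ry":0,"rz":0},{"fingers":0.02,"x":0,"y":0,"z":0,"rx":0,"ry":0,"rz":0}]'
python3 -c "
from h import *
st()"
```

```text
clock: 22.25
tcp_pos: [0.4984, 0.0529, 0.1289]
orientation: [2.62, 1.475, 0.519]
contact_force: [0.4, -0.6, -0.1]
grip_width: 0.0294
gripper_force: 99.1
t 22.25 tcp n,ex',ey mm [82.  -0.4 -0.2] F [-0.2  0.2 -0.7] tool z in n frame [-1.      0.0034  0.003 ] moment [-0.1   0.44  0.01] grip 0.0294 jt [ 0.25  0.24 -0.53  2.29  0.38  0.31 -1.13]
```

```bash
python3 -m jog '[{"fingers":0.02,"x":0,"y":0,"z":0.004,"rx":0,"ry":0,"rz":0},{"fingers":0.02,"x":0,"y":0,"z":0.003,"rx":0,"ry":0,"rz":0},{"fingers":0.02,"x":0,"y":0,"z":0,"rx":0,"ry":0,"rz":0}]'
python3 -c "
from h import *
st()"
python3 -m jog '[{"fingers":0.02,"x":0,"y":0,"z":0.003,"rx":0,"ry":0,"rz":0},{"fingers":0.02,"x":0,"y":0,"z":0.003,"rx":0,"ry":0,"rz":0},{"fingers":0.02,"x":0,"y":0,"z":0,"rx":0,"ry":0,"rz":0}]'
python3 -c "
from h import *
st()"
```

```text
clock: 22.62
tcp_pos: [0.501, 0.0536, 0.1227]
orientation: [2.619, 1.475, 0.52]
contact_force: [0.2, 0.7, -1.7]
grip_width: 0.0293
gripper_force: 99.3
t 22.625 tcp n,ex',ey mm [75.3  0.  -0.2] F [-1.8 -0.2  0.6] tool z in n frame [-1.      0.0043  0.0029] moment [-0.06  0.39  0.01] grip 0.0293 jt [ 0.23  0.25 -0.5   2.29  0.41  0.3  -1.15]
clock: 23.0
tcp_pos: [0.503, 0.0543, 0.1171]
orientation: [2.619, 1.475, 0.52]
contact_force: [0.6, 2.0, -2.4]
grip_width: 0.0292
gripper_force: 99.0
t 23.0 tcp n,ex',ey mm [69.3  0.1  0. ] F [-2.6  0.2  1.7] tool z in n frame [-1.      0.0045  0.0032] moment [0.32 0.47 0.17] grip 0.0292 jt [ 0.21  0.27 -0.49  2.29  0.43  0.29 -1.18]
```

```bash
for i in 1 2 3; do python3 -m jog '[{"fingers":0.02,"x":0,"y":0,"z":0.0025,"rx":0,"ry":0,"rz":0},{"fingers":0.02,"x":0,"y":0,"z":0,"rx":0,"ry":0,"rz":0}]' >/dev/null
python3 -c "
from h import *
st()"; done
```

```text
t 23.25 tcp n,ex',ey mm [66.5 -0.  -0.1] F [-7.9  1.6  2.4] tool z in n frame [-1.      0.0041  0.0034] moment [0.54 0.2  0.22] grip 0.0287 jt [ 0.2   0.27 -0.48  2.29  0.44  0.28 -1.19]
t 23.5 tcp n,ex',ey mm [64.2  0.  -0.3] F [-5.   1.7  2.4] tool z in n frame [-1.      0.0041  0.0029] moment [0.45 0.32 0.17] grip 0.0291 jt [ 0.19  0.28 -0.47  2.29  0.45  0.28 -1.2 ]
t 23.75 tcp n,ex',ey mm [62.   0.  -0.8] F [ 1.6 -0.6  0.9] tool z in n frame [-1.      0.0042  0.0021] moment [ 0.07  0.43 -0.03] grip 0.029 jt [ 0.19  0.28 -0.46  2.29  0.46  0.27 -1.21]
```

It has snapped on: a pull of about 6 N, then the pin started pushing back. Pressing on to the shoulder.

```bash
for i in 1 2; do python3 -m jog '[{"fingers":0.02,"x":0,"y":0,"z":0.0015,"rx":0,"ry":0,"rz":0},{"fingers":0.02,"x":0,"y":0,"z":0,"rx":0,"ry":0,"rz":0}]' >/dev/null
python3 -c "
from h import *
st()"; done
```

```text
t 24.0 tcp n,ex',ey mm [60.5  0.1 -0.7] F [3.9 0.1 0.1] tool z in n frame [-1.      0.0043  0.0022] moment [-0.15  0.38 -0.05] grip 0.0288 jt [ 0.18  0.28 -0.45  2.29  0.46  0.27 -1.21]
t 24.25 tcp n,ex',ey mm [59.4  0.2 -0.7] F [14.4 -1.8  0.7] tool z in n frame [-1.      0.0045  0.0017] moment [-0.24  0.88  0.01] grip 0.0291 jt [ 0.18  0.29 -0.45  2.29  0.47  0.26 -1.22]
```

```bash
python3 -m jog '[{"fingers":0.02,"x":0,"y":0,"z":0.001,"rx":0,"ry":0,"rz":0},{"fingers":0.02,"x":0,"y":0,"z":0,"rx":0,"ry":0,"rz":0},{"fingers":0.02,"x":0,"y":0,"z":0,"rx":0,"ry":0,"rz":0},{"fingers":0.02,"x":0,"y":0,"z":0,"rx":0,"ry":0,"rz":0}]' >/dev/null
python3 - <<'E'
from h import *
st()
ims=[]
for c,b in(("side",(185,260,200,300)),("top",(180,240,200,280))):
    im,d=r.grab_frame(c); a,e,f,g=b; ims.append(cv2.resize(im[a:e,f:g,::-1],(400,300),interpolation=cv2.INTER_CUBIC))
    for t in("charger","charger_lip"):
        m,s=med(t,c,4,seat+n*.005)
        if m is not None: q=m-seat; print(c,t,s,"n,ex',ey:",np.round([q@n,q@np.cross(ey,n),q@ey],4))
cv2.imwrite("pics/end.png",np.hstack(ims)); st()
E
```

```text
t 24.75 tcp n,ex',ey mm [59.3  0.2 -0.7] F [33.8 -4.   0.4] tool z in n frame [-1.0e+00  4.9e-03  7.0e-04] moment [-0.06  1.92  0.16] grip 0.0288 jt [ 0.17  0.29 -0.45  2.29  0.47  0.26 -1.22]
side charger [0.0006 0.0024 0.0019] n,ex',ey: [0.002  0.0011 0.0005]
side charger_lip [0.0017 0.0007 0.0019] n,ex',ey: [ 0.0022 -0.0012  0.0007]
top charger [0.0007 0.0011 0.0024] n,ex',ey: [-0.0005 -0.0016  0.002 ]
top charger_lip [0.0007 0.0019 0.0008] n,ex',ey: [ 0.0027  0.0003 -0.001 ]
t 26.45 tcp n,ex',ey mm [59.3  0.2 -0.7] F [34.5 -4.7  0.1] tool z in n frame [-1.0e+00  4.9e-03  8.0e-04] moment [-0.05  1.84  0.11] grip 0.0287 jt [ 0.17  0.29 -0.45  2.29  0.47  0.26 -1.22]
```

View pics/end.png

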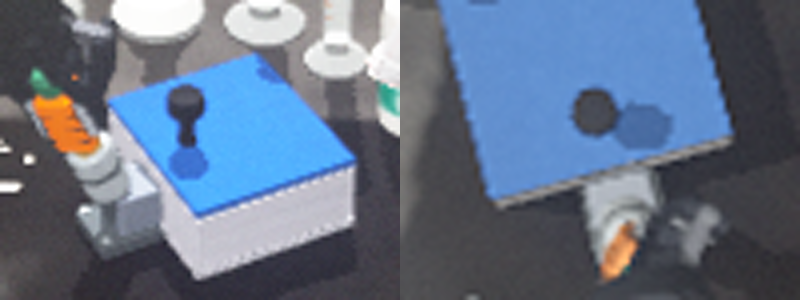

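The coupler sits flat on the shoulder at (105,180), stopped hard at 34 N with the lid still shut. I'll ease off slightly and hand in.

```bash
python3 -m jog '[{"fingers":0.02,"x":0,"y":0,"z":-0.0005,"rx":0,"ry":0,"rz":0},{"fingers":0.02,"x":0,"y":0,"z":0,"rx":0,"ry":0,"rz":0},{"fingers":0.02,"x":0,"y":0,"z":0,"rx":0,"ry":0,"rz":0}]' >/dev/null
python3 -c "
from h import *
st()
if 12<np.linalg.norm(r.get_obs()['contact_force'])<38: print(r.hand_in())"
```

```text
t 26.825 tcp n,ex',ey mm [59.4  0.2 -0.7] F [24.1 -2.8  0.3] tool z in n frame [-1.      0.0048  0.0012] moment [-0.12  1.37  0.09] grip 0.0289 jt [ 0.17  0.29 -0.45  2.29  0.47  0.26 -1.22]
the job is handed in; nothing more can be done
None
```

Handed in at 26.8 s: the lid is shut, and the charger has snapped onto the nipple, is seated on the shoulder, and is still gripped and pressed there at about 24 N; the valve pin could not be read directly, so seating is judged from the force and the camera images.

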